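# Press a label holder home behind a shelf lip

## Robot

A 6-joint arm with a two-finger parallel gripper is mounted at the origin on a cart in front of the work surface, level with it; the furniture and walls round the work are solid. World frame = base frame: x ahead of the robot, y to its left, z up, the work surface at z = 0. Lengths are in m, angles in rad, forces in N, time in s.
With the tool pointing down it reaches from about 0.25 to 0.8 m from the base axis. Payload 3.9 kg.
Tool frame: the origin (TCP) lies midway between the tips of the shut fingers; the grasp point (between the pads) lies ctrl.grasp_offset behind it (ctrl.grasp_offset is the distance from the TCP to the grasp point, in m); z points along the fingers, y is the direction in which the jaws open and shut (so a half turn about z gives the same grasp; the last joint's range is limited). The gripper opens to 85 mm and grips with 20 to 120 N. Pads are 22 mm wide; open, the fingers measure 114 mm over their backs; the gripper's body (76 mm by 85 mm) begins 54 mm behind the grasp point. The pads swing forward as they close: fully open they stand 13 mm farther back than shut.
Start: joints at [-1.196, 0.26, -0.138, 1.173, 0, 1.571], TCP at [0.192, -0.489, 0.231] pointing down, gripper open.
Joint ranges: [-2.78, 2.78], [-0.83, 1.72], [-1.28, 1.37], [-1.9, 2.12], [-1.57, 1.48], [-3.14, 3.14]. Speed limits (rad/s): [2.57, 2.57, 3.14, 3.14, 3.14, 3.14].

## Interface

Orientations are given as a 3x3 rotation matrix whose columns are the frame's x, y, z axes.
In Python, from bench import ctrl gives the robot as it stands. The module is installed in compiled form; this text tells all that it offers.
- The arm moves only by the tool arm_command, never from a script. Its argument "commands" is a list of rows, each an object with "turn": the turn, a rotation vector about the tool's x, y, z in units of 90 degrees (1.0 is 90 degrees), a list of three; "travel": the shift along the tool's x, y, z in units of 2.5 cm (1.0 is 2.5 cm), a list of three; "grip": the opening, from 0 (shut) to 1 (fully open). A call has exactly 8 rows; each row shifts and turns the commanded pose from where the row before left it, along the tool's axes as they then stand; what a row does not reach is not made up. A row lasts 1/10 s, in which the tool goes at most 50 mm and 8.59 degrees, less where a joint would pass 70% of its speed; a pose out of reach is approached as far as the arm can. A call with a number of a shift or a turn outside -1 to 1 is refused whole. A call with a gripper value outside its range is refused whole. The fingers move at their own pace and stop on an object; "grip_force" is the grip in N (left out, the last holds). Time passes only in rows, so rows that do not move let the fingers close, or fill a call up. It gives the time, the measured TCP pose, the force and the opening at its end, in the units of the state.
- ctrl.read_state(): the state, without advancing time (a new reading comes with each control period).
- ctrl.get_image(name): name is "side" or "top"; returns a dict with "frame" (420x560x3 uint8, red, green, blue), "depth" (420x560 float32, m along the optical axis (not along the pixel's ray), 0 where there is no reading), "fx", "fy", "cx", "cy" (pixels), "world_from_camera" (4x4, takes a point from camera to world coordinates). Camera axes: x right, y down, z forward; pixel columns grow to the right and rows downward; lengths in m; the calibration is good to about 2 mm. A picture is of the moment at which its call begins.
- ctrl.sign_off(): hands the job in, once; it reports no verdict.
The state is a dict: "clock": time; "q": joint angles; "joint_velocities": joint speeds; "effort": joint torques, N m; "tcp_pos": TCP position; "tool_rot": TCP orientation; "ft_force": force on the tool from outside, world axes, zero at the start; "wrist_torque": the same for the moment, N m; "finger_gap": finger opening in m.
Only numpy, scipy, OpenCV 4.12 (cv2) and the standard library are available. Lean on these libraries where they do the work, as an engineer would, in place of code of your own. Each camera call takes 0.05 s, during which the arm holds its last target. There are 200 camera calls.

## Task

Take the wider of the two loose label holders out of the slotted wooden stand and push it down, label to the front, into the empty bay behind the metal lip of the low spool shelf until it is fully home against the sprung strip below it. The strip pushes it back up, so finish while still holding it pressed fully home: do not let go. Leave the narrower holder, the spools and the other things where they are.

Things in the scene. Friction and masses are not known exactly. Their poses are not given: they have to be found in the camera images.
- wide_holder: Grey plastic plate, 84 mm wide (y), 4 mm thick (x), 60 mm tall; on its top edge a central grip tab 24 mm wide (y), 14 mm thick (x), reaching to 90 mm, with the plate's shoulders at 60 mm either side of it. White paper label on its front (-x). Origin: centre of the bottom edge (foot). Loose, 60 g; the one to fit. Starts upright in one slot of holder_stand, foot 8 mm above the bench.
- narrow_holder: Grey plastic plate, 60 mm wide (y), 4 mm thick (x), 60 mm tall; on its top edge a central grip tab 24 mm wide (y), 14 mm thick (x), reaching to 90 mm, with the plate's shoulders at 60 mm either side of it. White paper label on its front (-x). Origin: centre of the bottom edge (foot). Loose, in the other slot; leave it there.
- holder_stand: Fixed wooden block 110 x 110 x 36 mm; origin: centre of its underside. Two slots along its y, at x = -25 and +25 mm, 5.5 mm wide, 94 mm long, 28 mm deep, open at the top.
- label_rack: Fixed low wooden spool shelf, 250 mm wide (y), 110 mm deep; top at 44 mm. Origin on its underside, front towards -x. Front board: front face at x = -45 mm, 52 mm tall, 10 mm thick; a metal lip runs along it (see point bay). The empty bay, 92 mm wide, is at y = +7 to +99 mm; in the bay at y = -63 mm a narrow holder is already fitted, fixed.
- bay (a point): Where the wide holder's foot centre is when fully home: 10 mm above the bench, midway in the 7 mm channel between front board and lip. Axes as label_rack. The lip is 34 mm tall; above that it flares forward up to 44 mm above the bench, making a mouth about 14 mm wide whose centre is 3.5 mm in front (-x) of this point.
- bay_left_end (a point): Point in the channel 44 mm to the left (+y of label_rack) of point bay, near the left end of the empty bay.
- strip (a joint): Sprung steel strip in the bay's bottom: 0 = up (its top 12 mm above point bay), grows as it is pressed down, stop at 0.012 m, where its top is level with point bay. Spring force 3.5 N at the start of its travel, 7.5 N at the stop; it springs back if let go. A push of some 10 to 20 N holds it at the stop.
- spool_grey: spool of grey thread; bystander, leave alone. Origin: centre of its underside, at the start on top of label_rack, upright.
- spool_navy: spool of navy thread; bystander, leave alone. Origin: centre of its underside, at the start on top of label_rack, upright.
- spool_beige: spool of beige thread; bystander, leave alone. Origin: centre of its underside, at the start on top of label_rack, upright.
- rivet_tin: small round tin, 56 mm wide, 35 mm tall; bystander, leave alone. Origin: centre of its underside.
- beeswax: round cake of wax, 39 mm wide, 13 mm tall; bystander, leave alone. Origin: centre of its underside.
- glue: white glue bottle, 43 mm wide, 112 mm tall; bystander, leave alone. Origin: centre of its underside.
- edge_tool: slim tool with a wooden handle, 108 mm long, lying on the bench; bystander, leave alone. Origin: centre of its underside.
Not all that is in view belongs to the job. What is shaped like the wide_holder but pink is not meant.

How it is judged:
On the way, in this order (a step that is already met when the one before it is completed fails the run):
1. the wide holder is drawn up out of the stand (height (world z) of wide_holder above 0.045 m and contact force between wide_holder and holder_stand below 0.05 N and contact force between the fingers and wide_holder above 1 N), for 0.1 s.
2. the wide holder is behind the lip, pressed fully home by the gripper (x of wide_holder in the frame of bay between -0.0035 and 0.0035 m and y of wide_holder in the frame of bay between -0.007 and 0.007 m and z of wide_holder in the frame of bay between -0.004 and 0.0035 m and value of joint strip above 0.0095 m and angle between the y axis of wide_holder and the y axis of label_rack, either way round below 0.12 rad and angle between wide_holder's own z axis and vertical below 0.14 rad and y of bay_left_end in the frame of wide_holder above 0.03 m and contact force between the fingers and wide_holder above 2 N), for 0.3 s.
At the end, for the whole second after the job is handed in: The gripper presses the wide holder (over 2 N): strip down over 9.5 mm; foot within 3.5 (x), 7 (y), 4 mm (z) of site bay; upright within 8 deg, in line with the shelf within 7 deg, label to the front, at rest. Narrow holder and bystanders within 30 mm of their starts (all of step 2 and linear speed of wide_holder below 0.02 m/s and distance of each of spool_grey, spool_navy, spool_beige, rivet_tin, beeswax, glue, edge_tool, narrow_holder from where it was at the start of the episode below 0.03 m); the arm keeps its last pose, push and grip.
It fails at once if the narrow holder is pulled out of the stand or a bystander is moved more than 30 mm (distance of any of spool_grey, spool_navy, spool_beige, rivet_tin, beeswax, glue, edge_tool, narrow_holder from where it was at the start of the episode above 0.03 m).
It fails at once if a spool is knocked over (angle between any of spool_grey, spool_navy, spool_beige's own z axis and vertical above 0.6 rad).
It also fails if it takes over 48 s, if anything falls off the work surface, if the arm or the gripper's body presses on something with over 40 N, if the wrist force passes 120 N, or if a joint passes its speed limit or range.

## Working session

There is one attempt and no reset: what is moved stays moved. The work goes in short steps, Python scripts to look and compute and a tool call to move; the robot and the scene stay as the last step left them, time stands still between calls to the robot, and variables do not carry over. Pictures are saved under pics/ and viewed, about 8 in all and at most 12, crops included, and the job is handed in when it is done.

Besides the shell and the picture viewer there is one more tool, called after "Emit:" in YAML: its name, and indented under it one key for each argument. arm_command: Moves the arm, as the interface text tells. Its arguments: {"type":"object","properties":{"commands":{"type":"array","items":{"type":"object","properties":{"turn":{"type":"array","items":{"type":"number","minimum":-1,"maximum":1}},"travel":{"type":"array","items":{"type":"number","minimum":-1,"maximum":1}},"grip":{"type":"number"}}}},"grip_force":{"type":"number"}},"required":["commands"]}

```bash
mkdir -p pics; cat > h.py <<'E'
import numpy as np, cv2
from bench import ctrl
def grab(n):
    im=ctrl.get_image(n); return im
def save(im,p,crop=None,s=1):
    f=im["frame"][:,:,::-1]
    if crop: a,b,c,d=crop; f=f[b:d,a:c]
    cv2.imwrite(p,cv2.resize(f,None,fx=s,fy=s,interpolation=cv2.INTER_CUBIC))
def pts(im):
    d=im["depth"]; v,u=np.indices(d.shape)
    P=np.stack([(u-im["cx"])/im["fx"]*d,(v-im["cy"])/im["fy"]*d,d],-1)
    T=np.array(im["world_from_camera"]); W=P@T[:3,:3].T+T[:3,3]; W[d==0]=np.nan; return W
def ray(im,u,v,z):
    T=np.array(im["world_from_camera"]); r=T[:3,:3]@np.array([(u-im["cx"])/im["fx"],(v-im["cy"])/im["fy"],1]); o=T[:3,3]
    return o+r*(z-o[2])/r[2]
E
python3 - <<'E'
from h import *
import pickle
print(ctrl.read_state(), ctrl.grasp_offset)
for n in("side","top"):
    im=grab(n); pickle.dump(im,open(n+".pkl","wb")); save(im,f"pics/{n}0.png",s=1.4); print(n,im["fx"],np.round(im["world_from_camera"],3).tolist())
E
```

```text
{'clock': 0.0, 'q': array([-1.19600995e+00,  2.60693439e-01, -1.39378084e-01,  1.17269029e+00,
       -5.16988170e-07,  1.57078617e+00]), 'joint_velocities': array([-2.75203859e-04,  1.04243943e-03,  1.16323063e-03, -8.11007446e-05,
        1.21205113e-03,  5.23218996e-04]), 'effort': array([-8.05505861e-04, -4.05679536e+01,  2.53921366e+01,  1.87228562e-02,
       -2.27861813e-05,  9.50481613e-07]), 'tcp_pos': array([ 0.19193936, -0.48792415,  0.23045655]), 'tool_rot': array([[ 9.30582126e-01,  3.66082488e-01, -7.19993620e-04],
       [ 3.66083196e-01, -9.30580329e-01,  1.82886343e-03],
       [-4.97024560e-07, -1.96548519e-03, -9.99998068e-01]]), 'ft_force': array([-0.90596165,  0.2549294 ,  0.55215527]), 'wrist_torque': array([-0.03711046, -0.01349392,  0.00865558]), 'finger_gap': 0.08526455744141875} 0.0187
side 472.68124997654894 [[-0.992, -0.068, 0.106, 0.404], [-0.126, 0.485, -0.865, 0.679], [0.007, -0.872, -0.49, 0.482], [0.0, 0.0, 0.0, 1.0]]
top 496.2612044105789 [[0.01, -0.984, 0.176, 0.313], [-1.0, -0.01, -0.001, -0.059], [0.003, -0.176, -0.984, 1.169], [0.0, 0.0, 0.0, 1.0]]
```

View pics/side0.png

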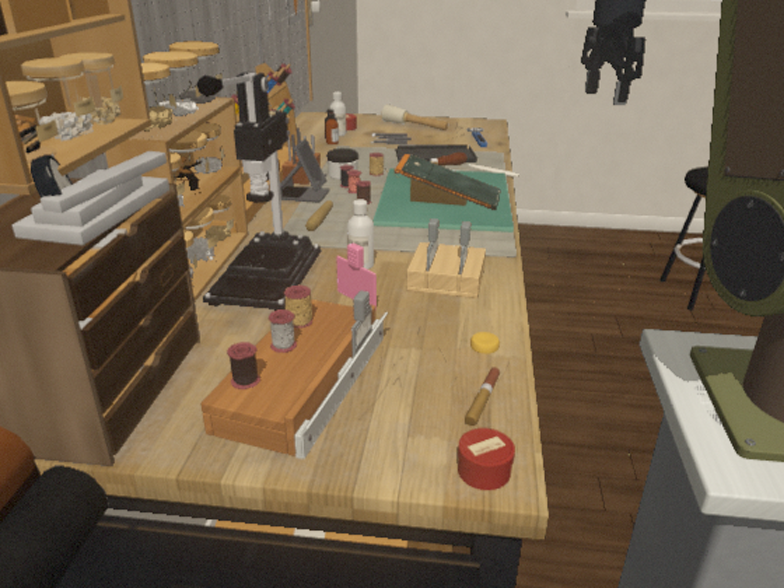

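View pics/top0.png

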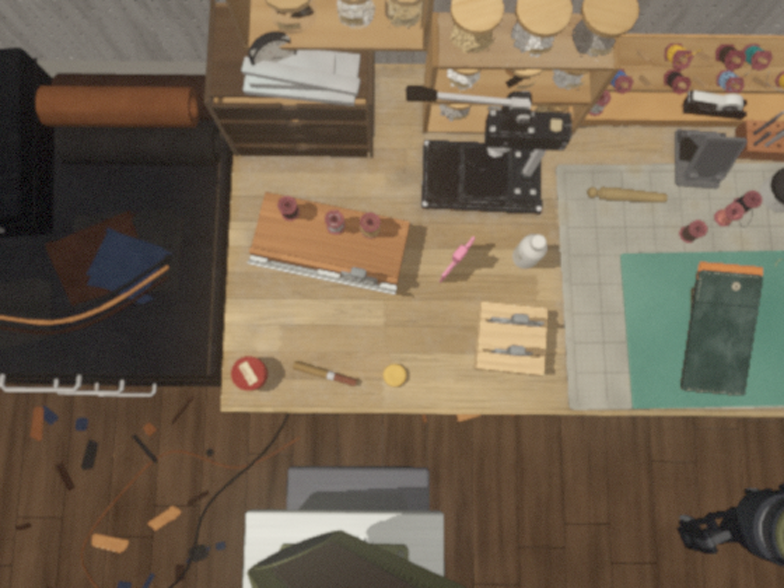

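The top view shows the stand at about (513,338) and the shelf at (330,242), with its lip facing the robot and the fitted holder at (358,274). The side view shows both tabs at (433,232) and (464,235). Next I'll zoom in on the stand and shelf and measure them.

```bash
python3 - <<'E'
from h import *
import pickle
t=pickle.load(open("top.pkl","rb")); s=pickle.load(open("side.pkl","rb"))
def cr(im,c,k): 
    a,b,cc,d=c; return cv2.resize(im["frame"][b:d,a:cc,::-1],None,fx=k,fy=k,interpolation=cv2.INTER_CUBIC)
a=cr(t,(335,210,399,274),6.0); b=cr(t,(170,130,300,215),3.0)
c=cr(s,(285,150,352,215),6.0)
h=600; cv=np.zeros((600,800,3),np.uint8)
cv[:255,:390]=b; cv[260:260+340,:384]=a[:340]; cv[:390,395:395+402]=c
cv2.imwrite("pics/z1.png",cv)
W=pts(t)
x,y,z=W[...,0],W[...,1],W[...,2]
def rect(m,zz,name):
    # largest contour -> min area rect, cast at zz
    cs,_=cv2.findContours(m.astype(np.uint8),cv2.RETR_EXTERNAL,cv2.CHAIN_APPROX_NONE); c=max(cs,key=cv2.contourArea)
    P=np.array([ray(t,*p,zz)[:2] for p in c[:,0]],np.float32)*1000
    r=cv2.minAreaRect(P); print(name,np.round(r[0],1),np.round(r[1],1),round(r[2],1),np.round(cv2.boxPoints(r),0).tolist())
v,u=np.indices(z.shape)
box=lambda a,b,c,d:(u>=a)&(u<c)&(v>=b)&(v<d)
rect(box(335,210,399,274)&(z>.02)&(z<.045),.036,"stand")
rect(box(170,130,300,215)&(z>.034)&(z<.052),.044,"shelf")
for n,bx in(("A",(335,222,399,234)),("B",(335,244,399,260)),("fit",(240,185,270,205))):
    m=box(*bx)&(z>(.05)); print(n,m.sum(),np.round(np.percentile(z[m],[5,50,99]),3))
    for lo,hi in((.055,.08),(.082,.11)):
        k=m&(z>lo)&(z<hi)
        if k.sum()>2:print(lo,k.sum(),"x",np.round([x[k].min(),x[k].mean(),x[k].max()],4),"y",np.round([y[k].min(),y[k].mean(),y[k].max()],4))
print(np.round(z[222:262:2,338:396:4]*1000).astype(object))
E
```

```text
stand [ 429.6 -269.5] [112.2 110.6] 84.8 [[369.0, -320.0], [480.0, -330.0], [490.0, -219.0], [380.0, -209.0]]
shelf [586.1  32.9] [251.  126.2] 78.6 [[499.0, -78.0], [623.0, -103.0], [673.0, 143.0], [549.0, 168.0]]
A 172 [0.057 0.08  0.101]
0.055 79 x [0.4481 0.4541 0.4605] y [-0.3155 -0.2708 -0.2321]
0.082 85 x [0.4475 0.4543 0.4622] y [-0.285  -0.2728 -0.2619]
B 136 [0.063 0.095 0.101]
0.055 44 x [0.3977 0.4044 0.4095] y [-0.2959 -0.2631 -0.2376]
0.082 86 x [0.3974 0.4049 0.4138] y [-0.2794 -0.2661 -0.2548]
fit 205 [0.051 0.071 0.103]
0.055 64 x [0.5163 0.524  0.54  ] y [-0.0484 -0.0195  0.016 ]
0.082 81 x [0.5157 0.5233 0.5326] y [-0.031  -0.0201 -0.0088]
[[-2.0 10.0 35.0 36.0 34.0 32.0 34.0 36.0 35.0 35.0 33.0 34.0 34.0 34.0
  -1.0]
 [-3.0 14.0 37.0 37.0 33.0 39.0 36.0 34.0 94.0 92.0 36.0 38.0 34.0 33.0
  2.0]
 [-3.0 18.0 36.0 34.0 36.0 38.0 34.0 85.0 96.0 96.0 35.0 36.0 35.0 36.0
  -0.0]
 [-2.0 24.0 35.0 54.0 67.0 65.0 65.0 90.0 97.0 100.0 37.0 35.0 36.0 40.0
  -2.0]
 [-3.0 18.0 38.0 40.0 39.0 47.0 49.0 87.0 93.0 96.0 66.0 70.0 67.0 41.0
  -2.0]
 [2.0 30.0 34.0 36.0 35.0 40.0 39
[... 440 characters left out ...]
1.0 37.0 36.0 38.0 40.0 34.0 32.0 37.0 34.0 35.0 35.0 34.0 35.0 2.0
  -2.0]
 [-1.0 35.0 34.0 33.0 34.0 38.0 35.0 92.0 36.0 37.0 34.0 33.0 37.0 -3.0
  -4.0]
 [-2.0 35.0 38.0 33.0 37.0 34.0 34.0 98.0 96.0 98.0 37.0 37.0 33.0 -2.0
  -0.0]
 [2.0 33.0 6.0 16.0 66.0 64.0 72.0 97.0 100.0 101.0 36.0 37.0 40.0 -2.0
  1.0]
 [2.0 nan 35.0 37.0 41.0 44.0 70.0 97.0 99.0 98.0 62.0 32.0 37.0 1.0 -0.0]
 [-0.0 32.0 35.0 38.0 36.0 37.0 40.0 33.0 76.0 42.0 9.0 10.0 33.0 0.0 2.0]
 [0.0 37.0 36.0 39.0 34.0 32.0 40.0 33.0 35.0 39.0 35.0 35.0 38.0 -2.0
  0.0]
 [-3.0 38.0 36.0 37.0 37.0 34.0 35.0 37.0 35.0 36.0 37.0 37.0 38.0 -2.0
  2.0]
 [-0.0 37.0 36.0 32.0 36.0 35.0 36.0 35.0 38.0 35.0 36.0 34.0 36.0 2.0
  2.0]]
```

View pics/z1.png

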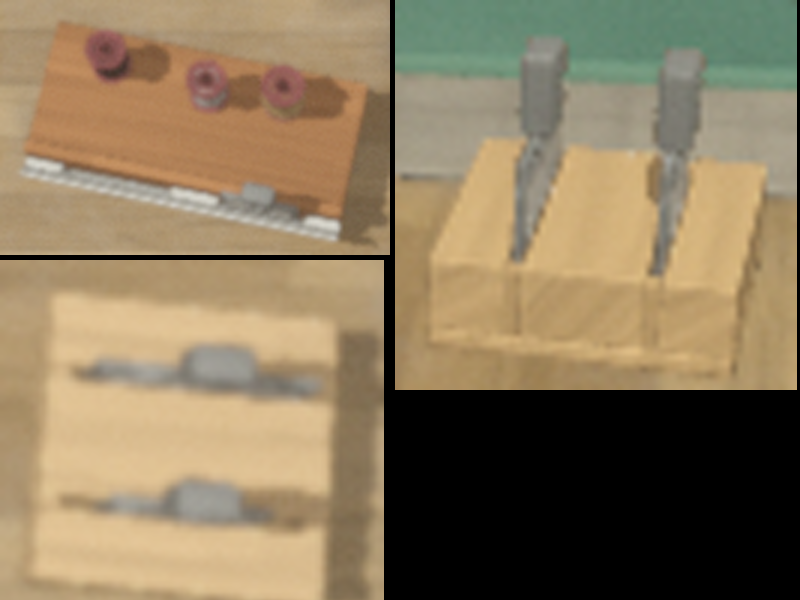

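The back-slot holder (tab near x 0.454, y -0.272) spans about 84 mm, so it is the wide one. The pixels don't yet show which way its label faces. I'll refine the yaw angles and check label colours.

```bash
python3 - <<'E'
from h import *
import pickle
t=pickle.load(open("top.pkl","rb")); s=pickle.load(open("side.pkl","rb"))
f=t["frame"].astype(int); hsv=cv2.cvtColor(t["frame"],cv2.COLOR_RGB2HSV)
# lip: low-saturation pixels along front of shelf
v,u=np.indices(hsv.shape[:2]); m=(hsv[...,1]<60)&(hsv[...,2]>110)&(u>172)&(u<295)&(v>175)&(v<212)
W=pts(t)
P=np.array([ray(t,a,b,.044)[:2] for b,a in np.argwhere(m&(W[...,2]<.055))],np.float32)
vx,vy,cx,cy=cv2.fitLine(P,cv2.DIST_HUBER,0,.01,.01).ravel(); print("lip dir",np.degrees(np.arctan2(vy,vx)),cx,cy,len(P))
# wide plate/tab directions by fit on z>.055 points
for n,(a,b,c,d) in(("A",(335,222,399,234)),("B",(335,244,399,260)),("fit",(240,185,270,205))):
    k=(u>=a)&(u<c)&(v>=b)&(v<d)&(W[...,2]>.056)&(hsv[...,1]<70); Q=W[k][:,:2].astype(np.float32)
    l=cv2.fitLine(Q,cv2.DIST_HUBER,0,.01,.01).ravel(); print(n,np.degrees(np.arctan2(l[1],l[0])),l[2:])
    k&=W[...,2]>.088
    R=np.array([ray(t,q,p,.098 if n!="fit" else .1)[:2] for p,q in np.argwhere(k)]); print(" tab mid",(R.min(0)+R.max(0))/2,R.mean(0),np.ptp(R,0))
print("side img A col profile")
for r in (172,176,180,184,188): print(r,s["frame"][r,302:316].tolist())
print("top A cols")
for c in(352,356,362,376,382): print(c,t["frame"][226:236,c].tolist())
E
```

```text
lip dir 78.58775 0.5305169 0.044220287 716
A 84.64709 [ 0.45409074 -0.27204472]
 tab mid [ 0.45472354 -0.27235572] [ 0.45445692 -0.27271521] [0.01330202 0.02410338]
B 84.759995 [ 0.40507147 -0.26381722]
 tab mid [ 0.40571826 -0.26674602] [ 0.40489717 -0.26621616] [0.01509435 0.02389138]
fit 77.91869 [ 0.5229297  -0.01920991]
 tab mid [ 0.52269575 -0.02004638] [ 0.52330139 -0.01953785] [0.01779538 0.0220937 ]
side img A col profile
172 [[163, 155, 135], [160, 152, 133], [162, 154, 133], [163, 153, 134], [150, 145, 126], [120, 115, 104], [126, 123, 115], [110, 107, 99], [112, 108, 99], [131, 124, 110], [152, 143, 123], [164, 156, 135], [165, 158, 136], [165, 157, 136]]
176 [[207, 174, 121], [207, 174, 124], [198, 165, 116], [159, 135, 102], [143, 140, 129], [135, 135, 126], [132, 128, 118], [130, 124, 111], [148, 140, 126], [141, 134, 120], [150, 132, 106], [207, 173, 123], [211, 177, 122], [209, 174, 121]]
180 [[207, 175, 121], [204, 172, 117], [195, 164, 115], [133, 124, 112], [133, 130, 121], [136, 131, 117], [155, 146, 132], [155, 148, 134], [156, 146, 131], [171, 143, 100], [210, 
[... 731 characters left out ...]
]
356 [[196, 173, 141], [169, 159, 145], [149, 145, 137], [154, 146, 134], [179, 162, 140], [203, 176, 137], [221, 192, 148], [222, 192, 145], [223, 193, 146], [224, 193, 147]]
362 [[208, 181, 143], [184, 166, 142], [161, 156, 144], [147, 144, 134], [153, 143, 126], [185, 163, 132], [216, 188, 145], [222, 193, 147], [222, 192, 146], [222, 191, 144]]
376 [[155, 149, 139], [154, 149, 141], [152, 150, 140], [148, 146, 137], [134, 129, 122], [137, 129, 118], [164, 147, 124], [198, 171, 132], [217, 186, 142], [220, 189, 143]]
382 [[189, 159, 118], [169, 142, 106], [153, 130, 99], [140, 122, 102], [123, 118, 107], [119, 114, 103], [144, 131, 116], [186, 165, 133], [218, 190, 147], [221, 192, 145]]
```

Emit:
arm_command:
  commands:
    - {"turn":[0,0,-0.088],"grip":0.5}
    - {"turn":[0,0,-0.088],"grip":0.5}
    - {"turn":[0,0,-0.088],"grip":0.5}
    - {"turn":[0,0,-0.088],"grip":0.5}
    - {"turn":[0,0,-0.088],"grip":0.5}
    - {"turn":[0,0,-0.088],"grip":0.5}
    - {"turn":[0,0,-0.088],"grip":0.5}
    - {"turn":[0,0,-0.088],"grip":0.5}
  grip_force: 80

```text
$.commands[0]: bad value
```

Emit:
arm_command:
  commands:
    - {"turn":[0,0,-0.088],"travel":[0,0,0],"grip":0.5}
    - {"turn":[0,0,-0.088],"travel":[0,0,0],"grip":0.5}
    - {"turn":[0,0,-0.088],"travel":[0,0,0],"grip":0.5}
    - {"turn":[0,0,-0.088],"travel":[0,0,0],"grip":0.5}
    - {"turn":[0,0,-0.088],"travel":[0,0,0],"grip":0.5}
    - {"turn":[0,0,-0.088],"travel":[0,0,0],"grip":0.5}
    - {"turn":[0,0,-0.088],"travel":[0,0,0],"grip":0.5}
    - {"turn":[0,0,-0.088],"travel":[0,0,0],"grip":0.5}
  grip_force: 80

```text
clock: 0.9
tcp_pos: [0.192, -0.4882, 0.2308]
tool_rot: [[0.084, 0.996, -0.0], [0.996, -0.084, 0.001], [0.001, -0.001, -1.0]]
ft_force: [-0.4, 0.8, -0.2]
finger_gap: 0.0427
```

Emit:
arm_command:
  commands:
    - {"turn":[0,0,0],"travel":[0.59,0.61,0],"grip":0.5}
    - {"turn":[0,0,0],"travel":[0.59,0.61,0],"grip":0.5}
    - {"turn":[0,0,0],"travel":[0.59,0.61,0],"grip":0.5}
    - {"turn":[0,0,0],"travel":[0.59,0.61,0],"grip":0.5}
    - {"turn":[0,0,0],"travel":[0.59,0.61,0],"grip":0.5}
    - {"turn":[0,0,0],"travel":[0.59,0.61,0],"grip":0.5}
    - {"turn":[0,0,0],"travel":[0.59,0.61,0],"grip":0.5}
    - {"turn":[0,0,0],"travel":[0.59,0.61,0],"grip":0.5}

```text
clock: 1.7
tcp_pos: [0.3247, -0.3811, 0.2309]
tool_rot: [[0.09, 0.996, -0.001], [0.996, -0.09, 0.001], [0.001, -0.001, -1.0]]
ft_force: [0.7, -0.8, -0.7]
finger_gap: 0.0425
```

Emit:
arm_command:
  commands:
    - {"turn":[0,0,0],"travel":[0.59,0.61,0],"grip":0.5}
    - {"turn":[0,0,0],"travel":[0.59,0.61,0],"grip":0.5}
    - {"turn":[0,0,0],"travel":[0.59,0.61,0],"grip":0.5}
    - {"turn":[0,0,0],"travel":[0.59,0.61,0],"grip":0.5}
    - {"turn":[0,0,0],"travel":[0.59,0.61,0],"grip":0.5}
    - {"turn":[0,0,0],"travel":[0.59,0.61,0],"grip":0.5}
    - {"turn":[0,0,0],"travel":[0.59,0.61,0],"grip":0.5}
    - {"turn":[0,0,0],"travel":[0.59,0.61,0],"grip":0.5}

```text
clock: 2.5
tcp_pos: [0.4568, -0.2747, 0.2308]
tool_rot: [[0.09, 0.996, -0.001], [0.996, -0.09, 0.001], [0.0, -0.001, -1.0]]
ft_force: [0.3, -0.4, 0.1]
finger_gap: 0.0427
```

Emit:
arm_command:
  commands:
    - {"turn":[0,0,0],"travel":[0.08,-0.1,0],"grip":0.5}
    - {"turn":[0,0,0],"travel":[0,0,1],"grip":0.5}
    - {"turn":[0,0,0],"travel":[0,0,1],"grip":0.5}
    - {"turn":[0,0,0],"travel":[0,0,1],"grip":0.5}
    - {"turn":[0,0,0],"travel":[0,0,1],"grip":0.5}
    - {"turn":[0,0,0],"travel":[0,0,1],"grip":0.5}
    - {"turn":[0,0,0],"travel":[0,0,1],"grip":0.5}
    - {"turn":[0,0,0],"travel":[0,0,0.5],"grip":0.5}

```text
clock: 3.3
tcp_pos: [0.4516, -0.2726, 0.0664]
tool_rot: [[0.091, 0.996, -0.004], [0.996, -0.091, 0.002], [0.001, -0.004, -1.0]]
ft_force: [-0.6, 0.8, -1.1]
finger_gap: 0.0426
```

```bash
python3 - <<'E'
from h import *
im=grab("side"); print(ctrl.read_state()["tcp_pos"]); save(im,"pics/s2.png",(270,60,370,215),3.8)
E
```

```text
[ 0.45088629 -0.27219126  0.06522094]
```

View pics/s2.png

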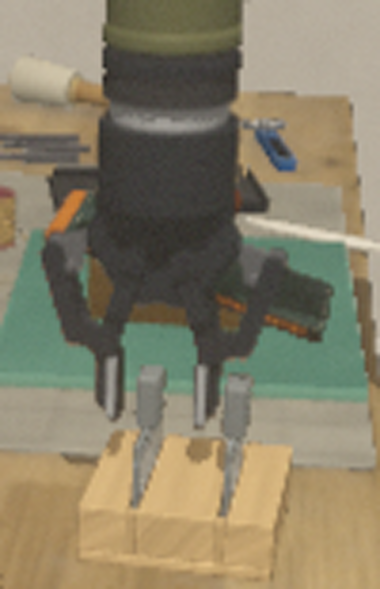

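The fingers straddle the back tab (tab at (150,400), fingers at 110 and 205). I'll nudge 3.5 mm and close.

Emit:
arm_command:
  commands:
    - {"turn":[0,0,0],"travel":[0,0.14,0],"grip":0.5}
    - {"turn":[0,0,0],"travel":[0,0,0],"grip":0.5}
    - {"turn":[0,0,0],"travel":[0,0,0],"grip":0}
    - {"turn":[0,0,0],"travel":[0,0,0],"grip":0}
    - {"turn":[0,0,0],"travel":[0,0,0],"grip":0}
    - {"turn":[0,0,0],"travel":[0,0,0],"grip":0}
    - {"turn":[0,0,0],"travel":[0,0,0],"grip":0}
    - {"turn":[0,0,0],"travel":[0,0,0],"grip":0}
  grip_force: 90

```text
clock: 4.15
tcp_pos: [0.4577, -0.274, 0.07]
tool_rot: [[0.09, 0.996, 0.001], [0.996, -0.09, -0.001], [-0.001, 0.001, -1.0]]
ft_force: [-1.8, 0.4, 5.2]
finger_gap: 0.0127
```

Emit:
arm_command:
  commands:
    - {"turn":[0,0,0],"travel":[0,0,0],"grip":0}
    - {"turn":[0,0,0],"travel":[0,0,-0.3],"grip":0}
    - {"turn":[0,0,0],"travel":[0,0,-0.6],"grip":0}
    - {"turn":[0,0,0],"travel":[0,0,-0.6],"grip":0}
    - {"turn":[0,0,0],"travel":[0,0,-0.6],"grip":0}
    - {"turn":[0,0,0],"travel":[0,0,-0.8],"grip":0}
    - {"turn":[0,0,0],"travel":[0,0,-0.8],"grip":0}
    - {"turn":[0,0,0],"travel":[0,0,-0.3],"grip":0}

```text
clock: 4.95
tcp_pos: [0.4589, -0.2742, 0.1713]
tool_rot: [[0.09, 0.996, 0.004], [0.996, -0.09, -0.002], [-0.002, 0.004, -1.0]]
ft_force: [0.9, 0.2, -0.6]
finger_gap: 0.0125
```

```bash
python3 - <<'E'
from h import *
im=grab("side"); st=ctrl.read_state(); print(st["tcp_pos"],st["finger_gap"]); save(im,"pics/s3.png",(270,60,370,215),3.8)
E
```

```text
[ 0.45906388 -0.27434609  0.17152014] 0.012613894791700884
```

View pics/s3.png

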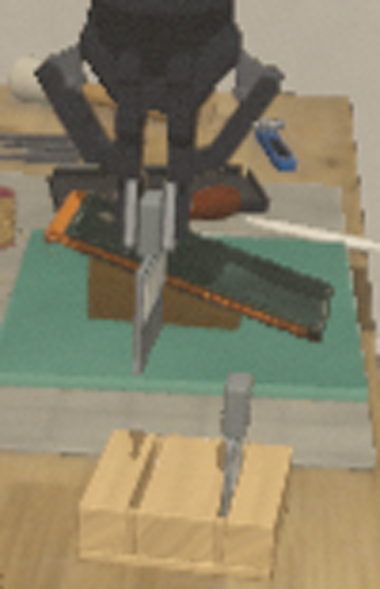

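The holder is out and hanging straight, with a lighter patch on its robot-facing (-x) side at (150,275). The narrow holder stays in its slot. I'll raise it and carry it over to the shelf.

Emit:
arm_command:
  commands:
    - {"turn":[0,0,0.035],"travel":[0,0,-1],"grip":0}
    - {"turn":[0,0,0.034],"travel":[0,0,-1],"grip":0}
    - {"turn":[0,0,0],"travel":[0.5,0.05,0],"grip":0}
    - {"turn":[0,0,0],"travel":[0.9,0.05,0],"grip":0}
    - {"turn":[0,0,0],"travel":[1,0.05,0],"grip":0}
    - {"turn":[0,0,0],"travel":[1,0.05,0],"grip":0}
    - {"turn":[0,0,0],"travel":[1,0,0],"grip":0}
    - {"turn":[0,0,0],"travel":[1,0,0],"grip":0}

```text
clock: 5.8
tcp_pos: [0.4885, -0.1404, 0.2171]
tool_rot: [[0.196, 0.981, -0.002], [0.981, -0.196, 0.001], [0.001, -0.002, -1.0]]
ft_force: [1.1, 0.0, -0.3]
finger_gap: 0.0129
```

Emit:
arm_command:
  commands:
    - {"turn":[0,0,0],"travel":[1,0,0],"grip":0}
    - {"turn":[0,0,0],"travel":[1,0,0],"grip":0}
    - {"turn":[0,0,0],"travel":[1,0.05,0],"grip":0}
    - {"turn":[0,0,0],"travel":[1,0.05,0],"grip":0}
    - {"turn":[0,0,0],"travel":[1,0.05,0],"grip":0}
    - {"turn":[0,0,0],"travel":[1,0.05,0],"grip":0}
    - {"turn":[0,0,0],"travel":[1,0,0],"grip":0}
    - {"turn":[0,0,0],"travel":[0.8,0,0],"grip":0}

```text
clock: 6.6
tcp_pos: [0.5317, 0.0499, 0.217]
tool_rot: [[0.195, 0.981, -0.002], [0.981, -0.195, 0.0], [-0.0, -0.002, -1.0]]
ft_force: [-0.1, -0.3, -0.5]
finger_gap: 0.0129
```

Emit:
arm_command:
  commands:
    - {"turn":[0,0,0],"travel":[0.8,0,0],"grip":0}
    - {"turn":[0,0,0],"travel":[0.8,0,0],"grip":0}
    - {"turn":[0,0,0],"travel":[0.3,0,0],"grip":0}
    - {"turn":[0,0,0],"travel":[0,0,0],"grip":0}
    - {"turn":[0,0,0],"travel":[0,0,0],"grip":0}
    - {"turn":[0,0,0],"travel":[0,0,0],"grip":0}
    - {"turn":[0,0,0],"travel":[0,0,0],"grip":0}
    - {"turn":[0,0,0],"travel":[0,0,0],"grip":0}

```text
clock: 7.4
tcp_pos: [0.5419, 0.0939, 0.2189]
tool_rot: [[0.198, 0.98, 0.0], [0.98, -0.198, -0.0], [0.0, 0.0, -1.0]]
ft_force: [0.8, 0.1, 0.0]
finger_gap: 0.0124
```

```bash
python3 - <<'E'
from h import *
import pickle
im=grab("side"); st=ctrl.read_state(); print(st["tcp_pos"],st["tool_rot"]); save(im,"pics/s4.png",(180,90,320,240),3.8); pickle.dump(im,open("s4.pkl","wb"))
R=st["tool_rot"]; print("delta tool units",(R.T@(np.array([.543,.0937,.2])-st["tcp_pos"]))/.025)
E
```

```text
[0.54190029 0.09401317 0.21892893] [[ 1.98037766e-01  9.80194368e-01  2.11044324e-04]
 [ 9.80194390e-01 -1.98037767e-01 -1.39301428e-05]
 [ 2.81404992e-05  2.09623157e-04 -9.99999978e-01]]
delta tool units [-0.00358854  0.04543938  0.75716679]
```

View pics/s4.png

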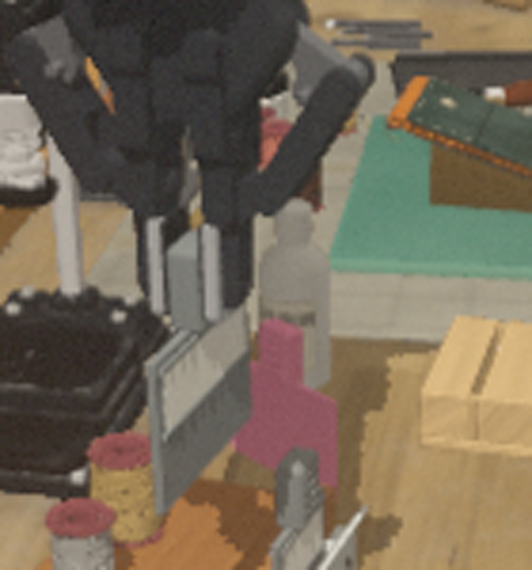

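The label is on the front face at about (200,380), matching the fitted holder. I'll measure where the plate sits relative to the TCP, and check the mouth from the same camera.

```bash
python3 - <<'E'
from h import *
import pickle
s=pickle.load(open("s4.pkl","rb")); st=ctrl.read_state(); R=st["tool_rot"]
W=pts(s); L=(W-st["tcp_pos"])@R*1000   # tool frame mm
m=(np.abs(L[...,0])<60)&(np.abs(L[...,1])<15)&(L[...,2]>6)&(L[...,2]<75)
Q=L[m]; print(len(Q),"x pct",np.percentile(Q[:,0],[0,1,5,95,99,100]).round(1),"y",np.percentile(Q[:,1],[2,50,98]).round(1),"z",np.percentile(Q[:,2],[1,99,100]).round(1))
A=np.c_[Q[:,0],Q[:,2],np.ones(len(Q))]; k=np.abs(Q[:,0])<38; print("plane y= a x+b z+c",np.linalg.lstsq(A[k],Q[k,1],rcond=None)[0])
lo=[(zz,Q[(np.abs(Q[:,2]-zz)<4)][:,0].min().round(1),Q[(np.abs(Q[:,2]-zz)<4)][:,0].max().round(1)) for zz in(15,25,35,45,55)]; print(lo)
# shelf frame from nominal; lip & front board cross-section in side view
c=np.array([.5467,.0942]); a=np.radians(-11.4); X=np.array([np.cos(a),np.sin(a)]);Y=np.array([-np.sin(a),np.cos(a)])
D=W[...,:2]-c; bx=(D@X)*1000; by=(D@Y)*1000; z=W[...,2]*1000
k=(np.abs(by)<40)&(bx>-25)&(bx<20)&(z<60)&(z>15)
for lo in range(-20,16,2):
    q=k&(bx>=lo)&(bx<lo+2); print(lo,q.sum(),np.percentile(z[q],[5,50,95]).round(0) if q.sum()>3 else "")
# bay ends: points deep in channel / lip ends
k=(bx>-25)&(bx<-8)&(z>25)&(z<50); print("lip y range",np.percentile(by[k],[0,1,99,100]).round(0),"expect -178..72")
# fitted tab in side view (tab z>85)
k=(np.abs(bx)<15)&(np.abs(by+116)<20)&(z>78)&(z<105); print("fit tab bx",np.percentile(bx[k],[2,50,98]).round(1),"by",np.percentile(by[k],[2,50,98]).round(1))
E
```

```text
933 x pct [-41.2 -38.1 -32.8  43.2  44.3  45.6] y [-5.5 -4.3 -1. ] z [ 6.6 61.5 62.4]
plane y= a x+b z+c [ 1.47671437e-03  7.75737613e-03 -4.68242692e+00]
[(15, np.float64(-38.0), np.float64(44.3)), (25, np.float64(-41.2), np.float64(44.9)), (35, np.float64(-37.7), np.float64(43.9)), (45, np.float64(-38.0), np.float64(44.1)), (55, np.float64(-37.7), np.float64(44.9))]
-20 0 
-18 0 
-16 0 
-14 24 [42. 44. 45.]
-12 42 [42. 44. 45.]
-10 6 [41. 43. 43.]
-8 53 [16. 23. 34.]
-6 119 [16. 23. 29.]
-4 6 [32. 33. 33.]
-2 0 
0 0 
2 118 [24. 38. 51.]
4 275 [21. 37. 51.]
6 44 [50. 51. 52.]
8 40 [50. 51. 52.]
10 38 [50. 51. 53.]
12 18 [50. 51. 52.]
14 2 
lip y range [-2534. -2525.    74.    76.] expect -178..72
fit tab bx [-7.1 -2.4  5.6] by [-122.6 -104.5  -99.9]
```

Both cameras agree to about 2 mm, and the hold is straight. The plate will enter within the 14 mm mouth. I'll lower it into the mouth and then use contact with the front board as the x reference.

Emit:
arm_command:
  commands:
    - {"turn":[0,0,0],"travel":[0.02,0.1,0],"grip":0}
    - {"turn":[0,0,0],"travel":[0,0,0.8],"grip":0}
    - {"turn":[0,0,0],"travel":[0,0,0.9],"grip":0}
    - {"turn":[0,0,0],"travel":[0,0,0.9],"grip":0}
    - {"turn":[0,0,0],"travel":[0,0,0.9],"grip":0}
    - {"turn":[0,0,0],"travel":[0,0,0.5],"grip":0}
    - {"turn":[0,0,0],"travel":[0,0,0],"grip":0}
    - {"turn":[0,0,0],"travel":[0,0,0],"grip":0}
  grip_force: 120

```text
clock: 8.25
tcp_pos: [0.5449, 0.0946, 0.1193]
tool_rot: [[0.197, 0.98, 0.001], [0.98, -0.197, 0.0], [0.0, 0.0, -1.0]]
ft_force: [0.8, -0.2, -0.0]
finger_gap: 0.012
```

Emit:
arm_command:
  commands:
    - {"turn":[0,0,0],"travel":[0,0,0.1],"grip":0}
    - {"turn":[0,0,0],"travel":[0,0,0.1],"grip":0}
    - {"turn":[0,0,0],"travel":[0,0,0.1],"grip":0}
    - {"turn":[0,0,0],"travel":[0,0,0.1],"grip":0}
    - {"turn":[0,0,0],"travel":[0,0,0.1],"grip":0}
    - {"turn":[0,0,0],"travel":[0,0,0.1],"grip":0}
    - {"turn":[0,0,0],"travel":[0,0,0],"grip":0}
    - {"turn":[0,0,0],"travel":[0,0,0],"grip":0}

```text
clock: 9.05
tcp_pos: [0.5443, 0.0945, 0.1037]
tool_rot: [[0.197, 0.98, -0.0], [0.98, -0.197, -0.0], [-0.0, -0.0, -1.0]]
ft_force: [0.9, 0.4, -0.9]
finger_gap: 0.012
```

Emit:
arm_command:
  commands:
    - {"turn":[0,0,0],"travel":[0,0.03,0],"grip":0}
    - {"turn":[0,0,0],"travel":[0,0.03,0],"grip":0}
    - {"turn":[0,0,0],"travel":[0,0.03,0],"grip":0}
    - {"turn":[0,0,0],"travel":[0,0.03,0],"grip":0}
    - {"turn":[0,0,0],"travel":[0,0.03,0],"grip":0}
    - {"turn":[0,0,0],"travel":[0,0,0],"grip":0}
    - {"turn":[0,0,0],"travel":[0,0,0],"grip":0}
    - {"turn":[0,0,0],"travel":[0,0,0],"grip":0}

```text
clock: 9.85
tcp_pos: [0.5481, 0.0938, 0.1038]
tool_rot: [[0.197, 0.98, -0.0], [0.98, -0.197, -0.0], [-0.0, -0.0, -1.0]]
ft_force: [-0.5, -0.6, -0.3]
finger_gap: 0.0118
```

Emit:
arm_command:
  commands:
    - {"turn":[0,0,0],"travel":[0,0.03,0],"grip":0}
    - {"turn":[0,0,0],"travel":[0,0.03,0],"grip":0}
    - {"turn":[0,0,0],"travel":[0,0,0],"grip":0}
    - {"turn":[0,0,0],"travel":[0,0,0],"grip":0}
    - {"turn":[0,0,0],"travel":[0,0,0],"grip":0}
    - {"turn":[0,0,0],"travel":[0,0,0],"grip":0}
    - {"turn":[0,0,0],"travel":[0,0,0],"grip":0}
    - {"turn":[0,0,0],"travel":[0,0,0],"grip":0}

```text
clock: 10.65
tcp_pos: [0.5496, 0.0935, 0.1038]
tool_rot: [[0.197, 0.98, 0.0], [0.98, -0.197, -0.0], [-0.0, 0.0, -1.0]]
ft_force: [0.7, -0.7, -0.4]
finger_gap: 0.0123
```

Emit:
arm_command:
  commands:
    - {"turn":[0,0,0],"travel":[0,0.03,0],"grip":0}
    - {"turn":[0,0,0],"travel":[0,0.03,0],"grip":0}
    - {"turn":[0,0,0],"travel":[0,0.03,0],"grip":0}
    - {"turn":[0,0,0],"travel":[0,0,0],"grip":0}
    - {"turn":[0,0,0],"travel":[0,0,0],"grip":0}
    - {"turn":[0,0,0],"travel":[0,0,0],"grip":0}
    - {"turn":[0,0,0],"travel":[0,0,0],"grip":0}
    - {"turn":[0,0,0],"travel":[0,0,0],"grip":0}

```text
clock: 11.45
tcp_pos: [0.5513, 0.0931, 0.1037]
tool_rot: [[0.197, 0.98, -0.001], [0.98, -0.197, 0.0], [-0.0, -0.001, -1.0]]
ft_force: [-2.5, 1.7, 0.0]
finger_gap: 0.0121
```

Contact came at TCP x ≈ 0.551, which gives the board reference. I'll back off 2 mm to the channel centre and descend.

Emit:
arm_command:
  commands:
    - {"turn":[0,0,0],"travel":[0,-0.09,0],"grip":0}
    - {"turn":[0,0,0],"travel":[0,0,0],"grip":0}
    - {"turn":[0,0,0],"travel":[0,0,0.1],"grip":0}
    - {"turn":[0,0,0],"travel":[0,0,0.1],"grip":0}
    - {"turn":[0,0,0],"travel":[0,0,0.1],"grip":0}
    - {"turn":[0,0,0],"travel":[0,0,0.1],"grip":0}
    - {"turn":[0,0,0],"travel":[0,0,0.1],"grip":0}
    - {"turn":[0,0,0],"travel":[0,0,0],"grip":0}

```text
clock: 12.25
tcp_pos: [0.5492, 0.0934, 0.0908]
tool_rot: [[0.197, 0.98, -0.001], [0.98, -0.197, -0.0], [-0.0, -0.001, -1.0]]
ft_force: [-0.2, 0.4, -0.5]
finger_gap: 0.0119
```

Emit:
arm_command:
  commands:
    - {"turn":[0,0,0],"travel":[0,0,0.1],"grip":0}
    - {"turn":[0,0,0],"travel":[0,0,0.1],"grip":0}
    - {"turn":[0,0,0],"travel":[0,0,0.1],"grip":0}
    - {"turn":[0,0,0],"travel":[0,0,0.1],"grip":0}
    - {"turn":[0,0,0],"travel":[0,0,0.1],"grip":0}
    - {"turn":[0,0,0],"travel":[0,0,0],"grip":0}
    - {"turn":[0,0,0],"travel":[0,0,0],"grip":0}
    - {"turn":[0,0,0],"travel":[0,0,0],"grip":0}

```text
clock: 13.05
tcp_pos: [0.5497, 0.0935, 0.0791]
tool_rot: [[0.197, 0.98, 0.0], [0.98, -0.197, 0.0], [0.0, 0.0, -1.0]]
ft_force: [-0.4, -0.3, 4.5]
finger_gap: 0.0122
```

Emit:
arm_command:
  commands:
    - {"turn":[0,0,0],"travel":[0,0,0.08],"grip":0}
    - {"turn":[0,0,0],"travel":[0,0,0.08],"grip":0}
    - {"turn":[0,0,0],"travel":[0,0,0.08],"grip":0}
    - {"turn":[0,0,0],"travel":[0,0,0.06],"grip":0}
    - {"turn":[0,0,0],"travel":[0,0,0],"grip":0}
    - {"turn":[0,0,0],"travel":[0,0,0],"grip":0}
    - {"turn":[0,0,0],"travel":[0,0,0],"grip":0}
    - {"turn":[0,0,0],"travel":[0,0,0],"grip":0}

```text
clock: 13.85
tcp_pos: [0.5498, 0.0935, 0.072]
tool_rot: [[0.197, 0.98, 0.001], [0.98, -0.197, 0.0], [0.0, 0.001, -1.0]]
ft_force: [-3.0, -0.1, 10.0]
finger_gap: 0.0116
```

Emit:
arm_command:
  commands:
    - {"turn":[0,0,0],"travel":[0,0,0.04],"grip":0}
    - {"turn":[0,0,0],"travel":[0,0,0.03],"grip":0}
    - {"turn":[0,0,0],"travel":[0,0,0],"grip":0}
    - {"turn":[0,0,0],"travel":[0,0,0],"grip":0}
    - {"turn":[0,0,0],"travel":[0,0,0],"grip":0}
    - {"turn":[0,0,0],"travel":[0,0,0],"grip":0}
    - {"turn":[0,0,0],"travel":[0,0,0],"grip":0}
    - {"turn":[0,0,0],"travel":[0,0,0],"grip":0}

```text
clock: 14.65
tcp_pos: [0.5499, 0.0936, 0.0719]
tool_rot: [[0.197, 0.98, 0.002], [0.98, -0.197, 0.0], [0.001, 0.002, -1.0]]
ft_force: [-5.7, -0.3, 19.5]
finger_gap: 0.0123
```

```bash
python3 - <<'E'
from h import *
s=grab("side"); st=ctrl.read_state(); R=st["tool_rot"]; print(st["clock"],st["tcp_pos"],st["ft_force"],st["finger_gap"]); save(s,"pics/s5.png",(170,130,310,290),3.7)
W=pts(s); L=(W-st["tcp_pos"])@R*1000
m=(np.abs(L[...,0])<60)&(L[...,1]<0)&(L[...,1]>-12)&(L[...,2]>-3)&(L[...,2]<16)
Q=L[m]; k=np.abs(Q[:,0])<40; print(len(Q),"x",np.percentile(Q[:,0],[1,50,99]).round(1),"z top",np.percentile(Q[:,2],[1,5]).round(1))
A=np.c_[Q[:,0],Q[:,2],np.ones(len(Q))]; print("plane",np.linalg.lstsq(A[k],Q[k,1],rcond=None)[0].round(3))
E
```

```text
14.7 [0.54991864 0.09356725 0.0719408 ] [-4.71320444 -0.81902914 20.06576684] 0.011374512536266663
166 x [-6.1 24.1 44.3] z top [-2.7 -1. ]
plane [ 0.031 -0.044 -4.559]
```

View pics/s5.png

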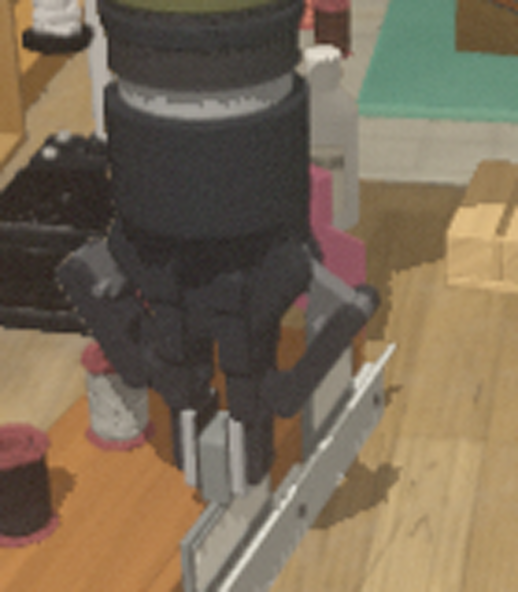

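The hard stop is confirmed: force rose to 20 N with no further travel, and the foot is at about 10 mm. The picture shows the holder behind the lip with its label to the front. Handing in.

```bash
python3 -c "
from bench import ctrl
print(ctrl.sign_off())"
```

```text
the job is handed in; nothing more can be done
None
```

The wide holder is in the empty bay with its label to the front. I handed the job in at about 14.7 s with the gripper still holding it pressed down; no verdict was reported.

**How it went:** I gripped its tab, drew it out of the back slot and lowered it into the mouth of the lip. A light touch against the front board set the front-to-back position. I then backed off 2 mm and pressed it down onto the strip.

**Last checks:**
- **Fully home:** the push rose from 10 N to about 20 N with no further travel, so the strip is at its stop. The tool height puts the holder's foot at about 10 mm, level with the bay point.
- **Alignment:** the tool is vertical and turned to the measured shelf angle (78.6°).
- **Narrow holder and bystanders:** the narrow holder was still in its slot when I last looked, after the lift. In the last picture the spools, the glue bottle and the pink holder that were in view looked untouched. I did not re-measure any of them.

**What disagreed:**
- The side camera put the plate about 2.4 mm in front of the tool centre. The contact with the front board confirmed this, so I used the contact.
- About 5 N of sideways force remains, which suggests the plate leans on the board side of the 7 mm channel. I estimate that at no more than 1.5 mm off centre, within the 3.5 mm limit.
- The final camera plane fit on the plate suggested a tilt of about 2 to 3°, from few points, which is within limits.

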